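# Open the photometer's cuvette compartment

## Robot

A 7-joint arm with a two-finger parallel gripper is mounted at the origin on the work surface. World frame = base frame: x ahead of the robot, y to its left, z up, the work surface at z = 0. Lengths are in m, angles in rad, forces in N, time in s.
With the tool pointing down it reaches from about 0.425 to 0.925 m from the base axis. Payload 6.8 kg.
Tool frame: the origin (TCP) lies at the centre of the arm's flange, where the gripper is bolted on; the fingertips stand 173 mm ahead of it and the grasp point (between the pads) lies 155 mm ahead of it (r.hold_point_z is the distance from the TCP to the grasp point, in m); z points along the fingers, x is the direction in which the jaws open and shut, and the axes are right-handed (so a half turn about z gives the same grasp; the last joint's range is limited). The gripper opens to 85 mm and grips with 20 to 120 N. Pads are 22 mm wide; open, the fingers measure 114 mm over their backs; the gripper's body (76 mm by 85 mm) begins 54 mm behind the grasp point. The pads swing forward as they close: fully open they stand 13 mm farther back than shut.
Start: joints at [1.053, 0.477, 0.022, 1.555, -0.011, 1.109, -0.083], TCP at [0.269, -0.619, 0.405] pointing down, gripper open.
Joint ranges: [-2.96, 2.96], [-0.34, 2.1], [-1.41, 1.46], [0.24, 2.44], [-1.37, 4.51], [0.17, 1.92], [-2.96, 2.96]. Speed limits (rad/s): [2.39, 2.39, 3.14, 3.14, 3.14, 3.14, 3.14].

## Interface

Orientations are given as a rotation vector (axis times angle).
In Python, from bench import r gives the robot as it stands.
- The arm moves only by the tool apply_moves, never from a script. Its arguments are lists of equal length, an entry for each row: "dp": the shift along the tool's x, y, z scaled (see below), a list of three; "twist": the turn, a rotation vector about the tool's x, y, z scaled (see below), a list of three; "jaw": the closure in counts, from 0 (fully open) to 255 (shut). In form: {"dp": [[x, y, z], ...], "twist": [[rx, ry, rz], ...], "jaw": [jaw, ...]}. A call has 1 to 20 rows; each row shifts and turns the pose as measured when the row begins, along the tool's axes as they then stand; what a row does not reach is not made up. The controller multiplies each number of a shift by 12 cm and each number of a turn by 120 degrees. A row lasts 1/10 s, in which the tool goes at most 50 mm and 8.59 degrees, less where a joint would pass 70% of its speed; a pose out of reach is approached as far as the arm can. A call with a number of a shift or a turn outside -1 to 1 is refused whole. A call with a gripper value outside its range is refused whole. The fingers move at their own pace and stop on an object; "grip_force" is the grip in N (left out, the last holds). Time passes only in rows, so rows that do not move let the fingers close. It gives the time, the measured TCP pose, the force and the opening at its end, in the units of the state.
- r.get_obs(): the state, without advancing time (a new reading comes with each control period).
- r.grab_frame(name): name is "scene" or "top" or "wrist"; returns a dict with "color" (400x640x3 uint8, red, green, blue), "z_map" (400x640 float32, m along the optical axis (not along the pixel's ray), 0 where there is no reading), "intrinsics" (3x3 intrinsics, pixels), "R" (3x3) and "t" (3): a world point X has camera coordinates R X + t; the wrist camera has in their place "hand_eye" (4x4, takes a point from camera to tool coordinates, whose origin is the TCP and whose axes are the tool frame's). Camera axes: x right, y down, z forward; pixel columns grow to the right and rows downward; lengths in m; the calibration is good to about 2 mm. A picture is of the moment at which its call begins: read the wrist's pose just before it.
- r.hand_in(): hands the job in, once; it reports no verdict.
The state is a dict: "clock": time; "joints": joint angles; "qvel": joint speeds; "tau": joint torques, N m; "tcp_pos": TCP position; "orientation": TCP orientation; "contact_force": force on the tool from outside, world axes, zero at the start; "moment": the same for the moment, N m; "grip_width": finger opening in m.
Only numpy, scipy, OpenCV 4.12 (cv2) and the standard library are available. Lean on these libraries where they do the work, as an engineer would, in place of code of your own. Each camera call takes 0.05 s, during which the arm holds its last target.

## Task

Open the sample compartment of the white photometer for the next reading: press its red release tab down until the black spring-loaded lid pops up, then push the lid all the way back until it stands fully open against its stop, and move the hand clear. Only push with the fingertips or the outside of the fingers: nothing is to be picked up, the cuvette inside stays seated in its well, and the things standing around stay where they are.

Things in the scene. Friction and masses are not known exactly. Their poses are not given: they have to be found in the camera images.
- reader: white bench photometer, fixed, 205 mm deep (its x), 160 mm wide (its y). Origin: centre of its underside, on the bench; x points from its front (red tab) to its back, z up. Main case 70 mm high; front step under the tab (x -100 to -45 mm) 50 mm high; grey display hump behind the lid (x 70 to 105 mm, 150 mm wide) 86 mm high. The cuvette well, 40 mm deep, is at x 0, y 0 under the lid.
- tab (a joint): rocking red release tab, rad: 0 at rest, grows as its pad is pressed down, hard stop at 0.22. The latch lets the lid go at about 0.13 (pad 4 to 5 mm down at the press point, some 5 N there; about 6 N on reaching the stop, 7 mm down). It springs back when let go.
- tab_pad (a point): press point on top of the red tab's pad (44 mm along reader x, 40 mm wide), 14 mm in from its front edge; at rest at reader x -82, y 0, height 73 mm. Press straight down. The tab turns about reader x -48 mm, height 60 mm; its latch nose (24 mm wide) stands up to height 90 mm at reader x -56 to -46 mm.
- lid (a joint): hinge of the black lid, rad: 0 shut and latched; once released a thin steel ejector pin (reader x 22, y 26 mm) lifts it to about 0.5, where it rests and must be pushed on; at 1.85 it leans back on its stop, fully open. Slightly stiff: near upright it stays where left, nearer shut it falls back on the pin. The push takes 1 to 4 N.
- lid_hinge (a point): middle of the lid's hinge line, which runs along the reader's y; at reader x 47, y 0, height 70.5 mm.
- lid_lip (a point): front edge of the lid, middle of the small grey lip, 97 mm from the hinge line, moving with the lid; shut at reader x -50, y 0, height 79.5 mm; popped up at about height 125 mm. The lid is 76 mm wide and 14 mm thick, a shell open below, its lower edge level with the hinge line when shut.
- cuvette_center (a point): centre (half-way up) of the clear cuvette standing in the reader's well under the lid: 12.5 x 12.5 x 45 mm, its top 5 mm above the case top. Loose; leave it there.
- rack_center (a point): blue cuvette rack beside the reader, 80 x 55 x 30 mm, with three cuvettes up to 51 mm high; point half-way up the rack. Loose bystander.
- beaker_center (a point): small glass beaker beside the reader, 60 mm across, 70 mm high; point at its centre. Loose bystander.
- marker_center (a point): white marker pen with a blue cap, lying on the bench in front of the reader, 135 x 12 x 12 mm, point at its centre. Loose bystander.
- bottle_blue_center (a point): glass bottle with a blue cap in the white tray, 64 mm across, 140 mm high; point at its centre. Loose bystander.
- bottle_red_center (a point): glass bottle with a red cap in the white tray, 64 mm across, 140 mm high; point at its centre. Loose bystander.
- jar_center (a point): amber jar with a black cap, 60 mm across, 90 mm high; point at its centre. Loose bystander.

How it is judged:
By the outcome, as a careful person would: the job done as asked, in the order asked, and still so for the second after the job is handed in, with the robot touching nothing.
It also fails if it takes over 42 s, if anything falls off the work surface, if the arm or the gripper's body presses on something with over 40 N, if the wrist force passes 120 N, or if a joint passes its speed limit or range.

## Working session

There is one attempt and no reset: what is moved stays moved. The work goes in short steps, Python scripts to look and compute and a tool call to move; the robot and the scene stay as the last step left them, time stands still between calls to the robot, and variables do not carry over. Pictures are saved under pics/ and viewed, and the job is handed in when it is done.

Besides the shell and the picture viewer there is one more tool, called after ">>>" as name(argument=value, ...) on one line, values as JSON. apply_moves: Moves the arm, as the interface text tells. Shifts and turns lie within -1 to 1; 1 stands for 12 cm of shift or 120 degrees of turn. Its arguments: {"type":"object","properties":{"dp":{"type":"array"},"twist":{"type":"array"},"jaw":{"type":"array"},"grip_force":{"type":"number"}},"required":["dp","twist","jaw"]}

```bash
mkdir -p pics
python3 - <<'E'
from bench import r
import cv2,numpy as np
o=r.get_obs()
for k in o: print(k,np.round(o[k],4))
for n in ["scene","top","wrist"]:
    f=r.grab_frame(n); cv2.imwrite(f"pics/{n}0.png",f["color"][:,:,::-1]); np.savez(f"{n}0.npz",**f)
    print(n,{k:np.round(v,4).tolist() for k,v in f.items() if k not in("color","z_map")})
E
```

```text
clock 0.0
joints [ 1.0529  0.4778  0.0224  1.5565 -0.0115  1.1093 -0.0831]
qvel [-0.0001  0.0006 -0.0013 -0.0009 -0.001   0.0013  0.0002]
tau [-3.00000e-04 -5.96449e+01  1.60740e+00 -2.81196e+01  1.24000e-02
  9.30000e-03  0.00000e+00]
tcp_pos [ 0.2688 -0.6189  0.4037]
orientation [-2.6262e+00  1.7225e+00  2.5000e-03]
contact_force [-0.1921  0.1367  0.2618]
moment [ 0.0132  0.013  -0.0162]
grip_width 0.0854
scene {'intrinsics': [[476.6108, 0.0, 318.8506], [0.0, 476.6108, 199.3123], [0.0, 0.0, 1.0]], 'R': [[0.6656, 0.7463, -0.0024], [0.4591, -0.412, -0.7871], [-0.5884, 0.5228, -0.6168]], 't': [-0.3836, -0.1972, 1.8487]}
top {'intrinsics': [[378.7249, 0.0, 320.4645], [0.0, 378.7249, 199.3493], [0.0, 0.0, 1.0]], 'R': [[0.0165, -0.9997, 0.0153], [-0.9926, -0.0182, -0.1198], [0.12, -0.0132, -0.9927]], 't': [0.0075, 0.591, 0.9809]}
wrist {'intrinsics': [[304.8482, 0.0, 317.5855], [0.0, 304.8482, 200.6015], [0.0, 0.0, 1.0]], 'hand_eye': [[1.0, 0.0003, -0.0002, -0.0001], [-0.0003, 0.9598, 0.2808, -0.0701], [0.0003, -0.2808, 0.9598, 0.0307], [0.0, 0.0, 0.0, 1.0]]}
```

View pics/top0.png

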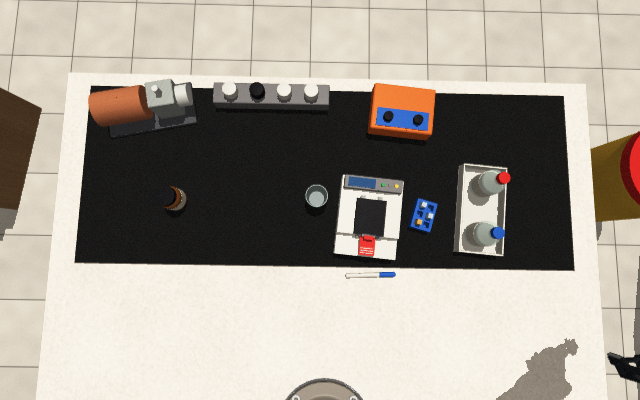

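View pics/scene0.png

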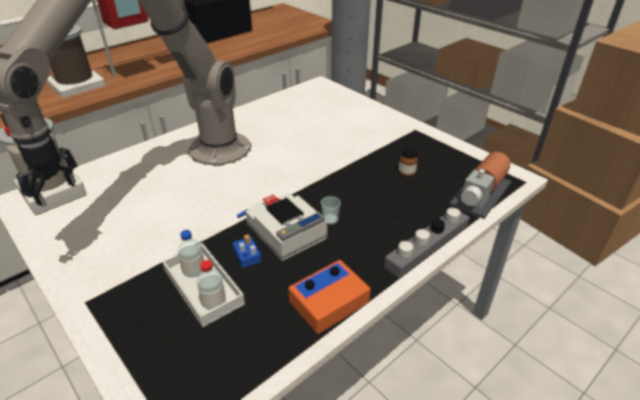

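View pics/wrist0.png

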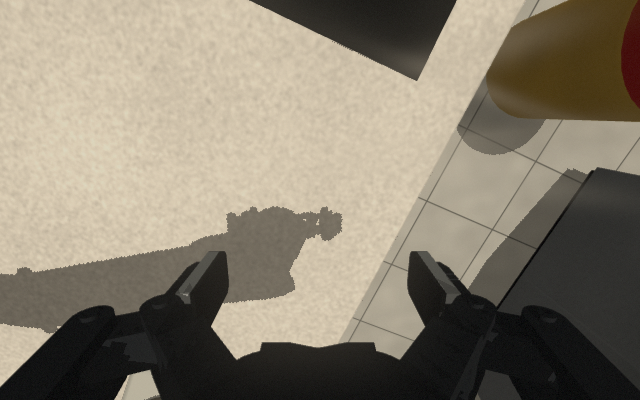

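The top view shows the reader at about (370,218), red tab at (367,245) and black lid at (370,215). The rack is on its right at (424,215), the beaker on its left at (316,196), and the marker in front at (370,275).

```bash
cat > h.py <<'E'
import numpy as np,cv2
def ray(f,uv,z):
    K,R,t=f["intrinsics"],f["R"],f["t"]
    d=R.T@np.linalg.inv(K)@np.array([uv[0],uv[1],1.]); c=-R.T@t
    return c+d*(z-c[2])/d[2]
def cloud(f):
    K,R,t=f["intrinsics"],f["R"],f["t"]
    v,u=np.mgrid[:400,:640]; z=f["z_map"]
    P=np.stack([(u-K[0,2])/K[0,0]*z,(v-K[1,2])/K[1,1]*z,z],-1)
    return (P-t)@R
E
python3 - <<'E'
from h import *
f=np.load("top0.npz"); c=f["color"]
cv2.imwrite("pics/crop0.png",cv2.resize(c[160:290,290:440,::-1],None,fx=4.6,fy=4.6,interpolation=cv2.INTER_NEAREST))
P=cloud(f); 
hsv=cv2.cvtColor(c,cv2.COLOR_RGB2HSV)
red=((hsv[...,0]<8)|(hsv[...,0]>172))&(hsv[...,1]>150)&(hsv[...,2]>90)
red[:, :330]=0; red[:,410:]=0; red[:170]=0
n,l,s,ce=cv2.connectedComponentsWithStats(red.astype(np.uint8))
for i in range(1,n):
    if s[i,4]>15: print("red",s[i],ce[i],P[l==i].mean(0), cv2.boxPoints(cv2.minAreaRect(np.argwhere(l==i)[:,::-1].astype(np.float32))))
# points at case-top height
reg=np.zeros((400,640),bool); reg[165:270,325:412]=1
for lo,hi in((.062,.076),(.042,.056),(.08,.095)):
    m=reg&(P[...,2]>lo)&(P[...,2]<hi)
    q=P[m][:,:2]; rr=cv2.minAreaRect(q.astype(np.float32)); print(lo,m.sum(),rr,cv2.boxPoints(rr).round(4).tolist(), np.median(P[m][:,2]))
m=reg&(P[...,2]>.04)
q=P[m][:,:2]; rr=cv2.minAreaRect(q.astype(np.float32)); print("all",rr,cv2.boxPoints(rr).round(4).tolist())
for n,(u0,u1,v0,v1) in dict(beaker=(300,332,180,212),rack=(408,440,192,235),marker=(340,400,268,282),tray=(450,515,160,260)).items():
    q=P[v0:v1,u0:u1].reshape(-1,3); k=q[q[:,2]>.008]; print(n,k.min(0).round(3),k.max(0).round(3),k.mean(0).round(3))
E
```

```text
red [358 235  17  21 247] [366.50607287 244.46153846] [ 0.47253561 -0.09961896  0.08393625] [[357.5077  253.9385 ]
 [359.93848 234.49234]
 [375.2     236.40002]
 [372.76923 255.84619]]
0.062 1968 ((0.5470296740531921, -0.08786190301179886), (0.20185351371765137, 0.19900695979595184), 84.27017974853516) [[0.43790000677108765, -0.17839999496936798], [0.6359999775886536, -0.19820000231266022], [0.6560999751091003, 0.0026000000070780516], [0.45809999108314514, 0.02250000089406967]] 0.07088222996362344
0.042 989 ((0.508348822593689, -0.06691226363182068), (0.2549695074558258, 0.14600874483585358), 41.0214958190918) [[0.364300012588501, -0.09549999982118607], [0.460099995136261, -0.20569999516010284], [0.652400016784668, -0.03830000013113022], [0.5565999746322632, 0.07180000096559525]] 0.05053756492423382
0.08 1929 ((0.565509557723999, -0.110262431204319), (0.14965561032295227, 0.1608346551656723), 84.7685546875) [[0.47859999537467957, -0.17739999294281006], [0.6388000249862671, -0.19210000336170197], [0.652400016784668, -0.04309999942779541], [0.49219998717308044, -0.0284000001847744]] 0.0858226227642675
all ((0.5462731719017029, -0.08280622959136963), (0.2123558074235916, 0.20476879179477692), 84.58643341064453) [[0.4343000054359436, -0.17890000343322754], [0.6381999850273132, -0.19820000231266022], [0.6582000255584717, 0.013199999928474426], [0.4544000029563904, 0.032600000500679016]]
beaker [ 0.569 -0.003  0.008] [0.64  0.059 0.074] [0.605 0.029 0.049]
rack [ 0.469 -0.297  0.008] [0.6   0.031 1.044] [ 0.553 -0.255  0.041]
marker [ 0.385 -0.187  0.008] [0.469 0.031 1.044] [ 0.394 -0.117  0.035]
tray [ 0.448 -0.487  0.008] [0.697 0.031 1.044] [ 0.57  -0.404  0.067]
```

View pics/crop0.png

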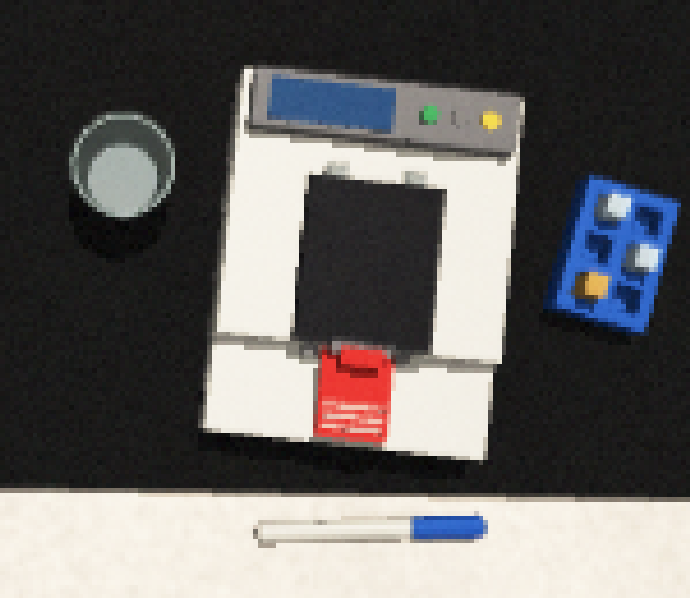

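Run:
```python
from h import *
f=np.load("top0.npz")
pts=dict(stepL=(202,432,.05,-100,80),stepR=(486,460,.05,-100,-80),humpL=(254,66,.086,105,75),humpR=(524,94,.086,105,-75),
 caseFL=(214,334,.07,-45,80),caseFR=(500,364,.07,-45,-80),lidBL=(308,174,.0845,None,38),lidBR=(446,188,.0845,None,-38),lidFL=(294,340,.0845,None,38),lidFR=(432,354,.0845,None,-38),tabFL=(314,440,.073,-96,20),tabFR=(386,443,.073,-96,-20))
A=[];B=[]
for n,(x,y,z,rx,ry) in pts.items():
    p=ray(f,(x/4.6+290-.5,y/4.6+160-.5),z)
    if rx is not None: A.append((rx/1e3,ry/1e3));B.append(p[:2])
    print(n,p.round(4))
A=np.array(A);B=np.array(B)
a=A-A.mean(0);b=B-B.mean(0)
th=np.arctan2((a[:,0]*b[:,1]-a[:,1]*b[:,0]).sum(),(a*b).sum())
R=np.array([[np.cos(th),-np.sin(th)],[np.sin(th),np.cos(th)]])
t=B.mean(0)-R@A.mean(0)
print("yaw",th,np.degrees(th),"t",t,"resid mm",((A@R.T+t-B)*1e3).round(1).tolist())
# Clean cloud
P=cloud(f);ok=f["z_map"]>0
L=(P[...,:2]-t)@R  # reader frame
for nm,sel in dict(hump=(P[...,2]>.08)&(L[...,0]>.06)&(L[...,0]<.12),all=(P[...,2]>.04)).items():
    m=sel&ok&(abs(L[...,0])<.13)&(abs(L[...,1])<.1); print(nm,np.percentile(L[m],[1,99],axis=0).round(4).tolist())
for y in range(232,258,2): print(y,L[y,367].round(4),P[y,367,2].round(4))
```

```text
stepL [ 0.448  -0.0181  0.05  ]
stepR [ 0.4349 -0.179   0.05  ]
humpL [ 0.6519 -0.0429  0.086 ]
humpR [ 0.6389 -0.1942  0.086 ]
caseFL [ 0.5027 -0.0231  0.07  ]
caseFR [ 0.4887 -0.183   0.07  ]
lidBL [ 0.5918 -0.0736  0.0845]
lidBR [ 0.5853 -0.1505  0.0845]
lidFL [ 0.4996 -0.0663  0.0845]
lidFR [ 0.4932 -0.1424  0.0845]
tabFL [ 0.4451 -0.0789  0.073 ]
tabFR [ 0.4441 -0.1188  0.073 ]
yaw -0.0920398107842848 -5.273492705122199 t [ 0.5406359  -0.10788301] resid mm [[0.4, -1.0], [-1.2, 0.7], [0.2, 0.0], [-0.6, 2.0], [0.5, -1.0], [-0.2, -0.4], [1.8, -0.2], [-0.9, -0.2]]
hump [[0.0703, -0.073], [0.1051, 0.0733]]
all [[-0.0972, -0.0785], [0.1029, 0.0795]]
232 [-0.0374  0.0037] 0.0846
234 [-0.0424  0.0034] 0.0857
236 [-0.0476  0.0033] 0.0885
238 [-0.0526  0.0031] 0.0906
240 [-0.0571  0.0003] 0.0737
242 [-0.0622  0.0003] 0.077
244 [-0.0672 -0.001 ] 0.0708
246 [-0.0722 -0.0012] 0.0727
248 [-0.0773 -0.0014] 0.0751
250 [-0.0823 -0.0022] 0.0727
252 [-0.0873 -0.0023] 0.075
254 [-0.0924 -0.0028] 0.0747
256 [-0.0977 -0.0064] 0.0527
```

>>> apply_moves(dp=[[0, 0, 0], [0, 0, 0], [0, 0, 0], [0, 0, 0], [0, 0, 0]], twist=[[0, 0, 0.05], [0, 0, 0.05], [0, 0, 0.05], [0, 0, 0.05], [0, 0, 0.04]], jaw=[255, 255, 255, 255, 255])

```text
clock: 0.65
tcp_pos: [0.2684, -0.6184, 0.4017]
orientation: [-2.093, 2.341, 0.008]
contact_force: [0.9, 0.6, -0.2]
grip_width: 0.0122
```

```bash
cat >> h.py <<'E'
from scipy.spatial.transform import Rotation as Ro
TH=-.087; T0=np.array([.5406,-.1079]); RR=np.array([[np.cos(TH),-np.sin(TH)],[np.sin(TH),np.cos(TH)]])
def state(tgt=None,z=None,L=.173):
    from bench import r
    o=r.get_obs(); p=np.array(o["tcp_pos"]);M=Ro.from_rotvec(o["orientation"]).as_matrix()
    tip=p+M[:,2]*L
    print("t",round(o["clock"],2),"tcp",p.round(4),"tip reader mm",((tip[:2]-T0)@RR*1e3).round(1),(tip[2]*1e3).round(1),"F",np.round(o["contact_force"],1),"w",round(o["grip_width"],4))
    Rw=np.eye(3);Rw[:2,:2]=RR
    print("tool axes in reader:\n",(Rw.T@M).round(3).T, "q",np.round(o["joints"],3))
    if tgt is not None:
        w=np.r_[T0+RR@(np.array(tgt)/1e3),z/1e3]
        print("delta tool units",(M.T@(w-tip)/.12).round(3))
    return o,tip,M
E
python3 -c "
from h import *
state((-82,0),130)"
```

```text
t 0.65 tcp [ 0.2684 -0.6184  0.4017] tip reader mm [-227.3 -531.4] 228.7 F [ 0.9  0.6 -0.2] w 0.0122
tool axes in reader:
 [[-0.025 -1.    -0.005]
 [-1.     0.025  0.003]
 [-0.003  0.005 -1.   ]] q [ 0.974  0.481  0.135  1.565 -0.07   1.106 -0.557]
delta tool units [-4.453 -1.103  0.841]
```

>>> apply_moves(dp=[[-0.37, -0.09, 0.02], [-0.37, -0.09, 0.02], [-0.37, -0.09, 0.02], [-0.37, -0.09, 0.02], [-0.37, -0.09, 0.02], [-0.37, -0.09, 0.02], [-0.37, -0.09, 0.02], [-0.37, -0.09, 0.02], [-0.37, -0.09, 0.02], [-0.37, -0.09, 0.02], [-0.37, -0.09, 0.02], [0, 0, 0]], twist=[[0, 0, 0], [0, 0, 0], [0, 0, 0], [0, 0, 0], [0, 0, 0], [0, 0, 0], [0, 0, 0], [0, 0, 0], [0, 0, 0], [0, 0, 0], [0, 0, 0], [0, 0, 0]], jaw=[255, 255, 255, 255, 255, 255, 255, 255, 255, 255, 255, 255])

```text
clock: 1.85
tcp_pos: [0.4465, -0.1292, 0.3727]
orientation: [2.087, -2.347, -0.009]
contact_force: [-0.1, -0.8, 0.4]
grip_width: 0.0004
```

```bash
python3 -c "
from h import *
state((-82,0),110)"
```

```text
t 1.85 tcp [ 0.4465 -0.1292  0.3727] tip reader mm [-92.7 -28.8] 199.7 F [-0.1 -0.8  0.4] w 0.0004
tool axes in reader:
 [[-0.03  -1.    -0.003]
 [-1.     0.03   0.005]
 [-0.005  0.003 -1.   ]] q [ 0.276  0.177 -0.143  2.065  0.028  0.906 -1.569]
delta tool units [-0.24  -0.086  0.748]
```

>>> apply_moves(dp=[[-0.08, -0.03, 0.22], [-0.08, -0.03, 0.22], [-0.08, -0.03, 0.22], [0, 0, 0.05], [0, 0, 0]], twist=[[0, 0, -0.007], [0, 0, -0.007], [0, 0, 0], [0, 0, 0], [0, 0, 0]], jaw=[255, 255, 255, 255, 255])

```text
clock: 2.35
tcp_pos: [0.4608, -0.1002, 0.2861]
orientation: [-2.127, 2.312, 0.005]
contact_force: [-0.8, -0.6, 0.3]
grip_width: 0.0
```

Run:
```python
from h import *
from bench import r
o,tip,M=state((-82,0),75)
f=r.grab_frame("wrist"); cv2.imwrite("pics/w1.png",f["color"][:,:,::-1])
H=f["hand_eye"]; p=np.array(o["tcp_pos"]); K=f["intrinsics"]
# projected expected points
for nm,q in dict(pad=(-82,0,73),lipc=(-50,0,79.5),FL=(-96,20,73),FR=(-96,-20,73),tip=None).items() if False else {}.items(): pass
Rw=np.eye(3);Rw[:2,:2]=RR
def proj(q):
    w=np.r_[T0,0]+Rw@(np.array(q)/1e3); c=np.linalg.inv(H)@np.r_[M.T@(w-p),1]; return (K@(c[:3]/c[2]))[:2].round(1)
for q in [(-82,0,73),(-50,0,79.5),(-96,20,73),(-96,-20,73),(70,75,86),(70,-75,86),(47,38,84.5),(47,-38,84.5)]: print(q,proj(q))
g=r.grab_frame("top"); cv2.imwrite("pics/t1.png",cv2.resize(g["color"][160:290,290:440,::-1],None,fx=4.6,fy=4.6))
```

```text
t 2.35 tcp [ 0.4608 -0.1002  0.2861] tip reader mm [-80.5   1.2] 113.1 F [-0.8 -0.6  0.3] w 0.0
tool axes in reader:
 [[ 0.004 -1.    -0.003]
 [-1.    -0.004  0.002]
 [-0.002  0.003 -1.   ]] q [ 0.218  0.316 -0.158  2.128  0.072  0.704 -1.642]
delta tool units [0.01  0.012 0.318]
(-82, 0, 73) [318.9 227.8]
(-50, 0, 79.5) [319.2 181.3]
(-96, 20, 73) [288.2 247.7]
(-96, -20, 73) [349.4 248. ]
(70, 75, 86) [157.2 -72. ]
(70, -75, 86) [484.4 -70.8]
(47, 38, 84.5) [241.9 -12.4]
(47, -38, 84.5) [398.8 -11.8]
```

View pics/w1.png

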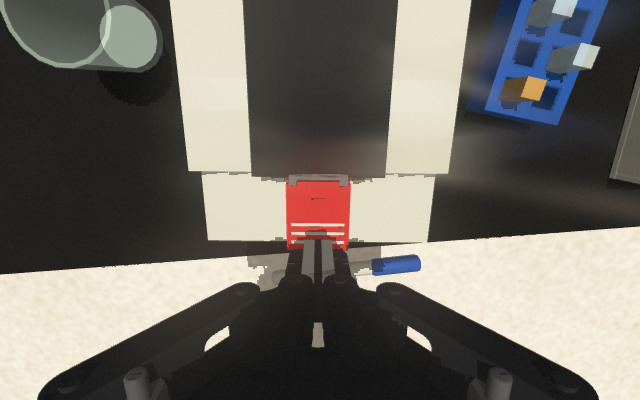

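The wrist view agrees with the model: tab edges are seen at u 287–350 (predicted 288–349), with the pad centre under the fingertips at about (318,235). Now I'll press down.

>>> apply_moves(dp=[[0.01, 0.015, 0.15], [0, 0.01, 0.12], [0, 0, 0.04], [0, 0, 0.03], [0, 0, 0.03]], twist=[[0, 0, 0], [0, 0, 0], [0, 0, 0], [0, 0, 0], [0, 0, 0]], jaw=[255, 255, 255, 255, 255])

```text
clock: 2.95
tcp_pos: [0.4604, -0.1048, 0.2479]
orientation: [-2.115, 2.312, -0.013]
contact_force: [-0.0, 0.3, -0.2]
grip_width: 0.0001
```

Run:
```python
from h import *
from bench import r
o,tip,M=state((-83,0),66)
```

```text
t 2.95 tcp [ 0.4604 -0.1048  0.2479] tip reader mm [-78.1  -3.9] 74.9 F [-0.   0.3 -0.2] w 0.0001
tool axes in reader:
 [[-0.002 -1.    -0.   ]
 [-1.     0.002 -0.012]
 [ 0.012  0.    -1.   ]] q [ 0.214  0.38  -0.145  2.156  0.095  0.599 -1.659]
delta tool units [-0.032  0.041  0.074]
```

>>> apply_moves(dp=[[-0.03, 0.04, 0], [0, 0.01, 0.03], [0, 0, 0.035], [0, 0, 0.035], [0, 0, 0.035]], twist=[[-0.006, 0, 0], [0, 0, 0], [0, 0, 0], [0, 0, 0], [0, 0, 0]], jaw=[255, 255, 255, 255, 255])

```text
clock: 3.45
tcp_pos: [0.4543, -0.1004, 0.2374]
orientation: [2.117, -2.317, -0.002]
contact_force: [-26.7, 6.0, 91.4]
grip_width: -0.0001
```

Run:
```python
from h import *
from bench import r
o,tip,M=state((-83,0),66)
f=r.grab_frame("wrist"); cv2.imwrite("pics/w2.png",f["color"][:,:,::-1])
```

```text
t 3.45 tcp [ 0.4543 -0.1004  0.2374] tip reader mm [-87.1  -0.3] 64.4 F [-26.7   6.   91.4] w -0.0001
tool axes in reader:
 [[-0.003 -1.     0.002]
 [-1.     0.003  0.003]
 [-0.003 -0.002 -1.   ]] q [ 0.203  0.393 -0.142  2.172  0.102  0.585 -1.675]
delta tool units [-0.003 -0.034 -0.013]
```

View pics/w2.png

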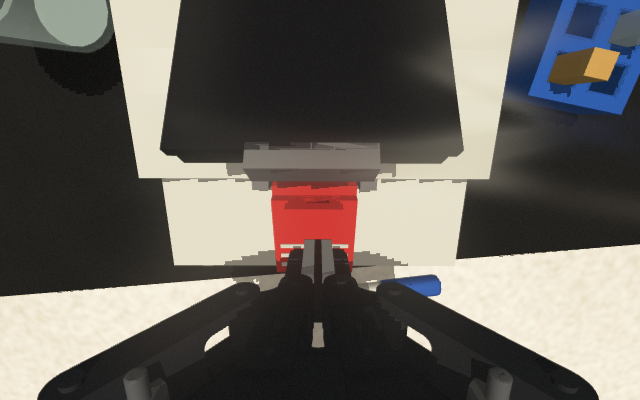

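The lid has popped: its front edge is now much nearer the camera, at v≈160. The force reached 91 N at the tab's hard stop, so I'm backing off right away.

>>> apply_moves(dp=[[0, 0, -0.08], [0, 0.1, -0.2], [0, 0.2, -0.2], [0, 0.3, -0.1], [0, 0, 0]], twist=[[0, 0, 0], [0, 0, 0], [0, 0, 0], [0, 0, 0], [0, 0, 0]], jaw=[255, 255, 255, 255, 255])

```text
clock: 4.0
tcp_pos: [0.3827, -0.0934, 0.3117]
orientation: [-2.119, 2.317, -0.009]
contact_force: [0.6, 0.8, 0.2]
grip_width: -0.0001
```

Run:
```python
from h import *
from bench import r
o,tip,M=state((-83,0),66)
f=r.grab_frame("wrist"); cv2.imwrite("pics/w3.png",f["color"][:,:,::-1])
g=r.grab_frame("top"); cv2.imwrite("pics/t3.png",cv2.resize(g["color"][160:290,290:440,::-1],None,fx=4.6,fy=4.6))
P=cloud(g);L=(P[...,:2]-T0)@RR
m=(abs(L[...,1])<.04)&(abs(L[...,0])<.06)&(P[...,2]>.08)&(P[...,2]<.16)
for x in range(-60,60,10):
    k=m&(abs(L[...,0]*1e3-x)<5)
    if k.sum(): print(x,np.median(P[k][:,2]).round(4),k.sum())
```

```text
t 4.0 tcp [ 0.3827 -0.0934  0.3117] tip reader mm [-157.7    0.3] 138.7 F [0.6 0.8 0.2] w -0.0001
tool axes in reader:
 [[-0.002 -1.     0.002]
 [-1.     0.002 -0.005]
 [ 0.005 -0.002 -1.   ]] q [ 0.24   0.155 -0.173  2.273  0.044  0.712 -1.625]
delta tool units [-0.    -0.619  0.609]
-60 0.086 2
-50 0.0904 38
-30 0.1275 100
-20 0.1267 126
-10 0.1206 123
0 0.1145 120
10 0.1088 117
20 0.1038 115
30 0.0972 113
40 0.0916 108
50 0.0863 105
```

View pics/w3.png

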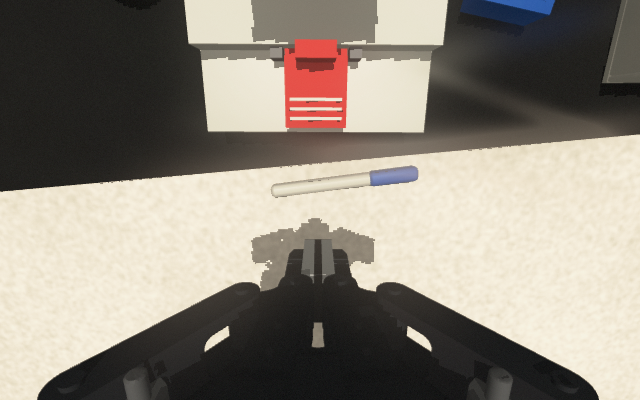

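View pics/t3.png

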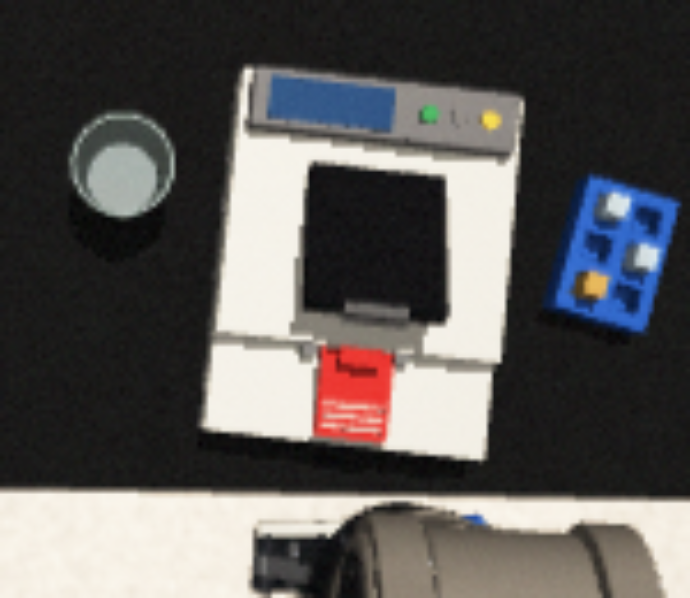

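The lid is up at about 0.5 rad with its lip near reader (-36, 125 mm), the tab has sprung back, and nothing else has moved. Next I'll tilt the tool forward so the fingers can reach under the lip.

>>> apply_moves(dp=[[0, 0, 0], [0, 0, 0], [0, 0, 0], [0, 0, 0], [0, 0, 0], [0, 0, 0]], twist=[[0.065, 0, 0], [0.065, 0, 0], [0.065, 0, 0], [0.065, 0, 0], [0.065, 0, 0], [0, 0, 0]], jaw=[255, 255, 255, 255, 255, 255])

```text
clock: 4.7
tcp_pos: [0.3946, -0.0942, 0.3271]
orientation: [-1.886, 2.045, -0.534]
contact_force: [-0.2, 0.4, -0.4]
grip_width: 0.0
```

Run:
```python
from h import *
o,tip,M=state((-62,0),106)
```

```text
t 4.7 tcp [ 0.3946 -0.0942  0.3271] tip reader mm [-65.6  -3. ] 174.3 F [-0.2  0.4 -0.4] w 0.0
tool axes in reader:
 [[-0.001 -1.     0.026]
 [-0.884 -0.012 -0.468]
 [ 0.468 -0.023 -0.883]] q [-0.103  0.045  0.177  2.412  0.113  0.199 -1.685]
delta tool units [-0.04   0.239  0.516]
```

>>> apply_moves(dp=[[-0.01, 0.05, 0.1], [-0.01, 0.05, 0.1], [-0.01, 0.05, 0.1], [0, 0.05, 0.1], [0, 0.02, 0.05], [0, 0, 0]], twist=[[0, 0, 0], [0, 0, 0], [0, 0, 0], [0, 0, 0], [0, 0, 0], [0, 0, 0]], jaw=[255, 255, 255, 255, 255, 255])

```text
clock: 5.3
tcp_pos: [0.3983, -0.0928, 0.2817]
orientation: [-1.905, 2.056, -0.519]
contact_force: [0.0, -0.7, 0.5]
grip_width: 0.0001
```

Run:
```python
from h import *
o,tip,M=state((-52,0),106)
```

```text
t 5.3 tcp [ 0.3983 -0.0928  0.2817] tip reader mm [-65.3  -1.9] 127.2 F [ 0.  -0.7  0.5] w 0.0001
tool axes in reader:
 [[ 0.003 -1.     0.031]
 [-0.893 -0.017 -0.449]
 [ 0.449 -0.027 -0.893]] q [ 0.565  0.201 -0.541  2.4    0.962  0.174 -2.51 ]
delta tool units [-0.021 -0.02   0.207]
```

>>> apply_moves(dp=[[0, -0.05, 0.05], [0, -0.05, 0.05], [0, 0, 0]], twist=[[-0.03, 0, 0], [-0.02, 0, 0], [0, 0, 0]], jaw=[255, 255, 255])

```text
clock: 5.6
tcp_pos: [0.4153, -0.0948, 0.2752]
orientation: [-1.96, 2.125, -0.405]
contact_force: [0.2, -0.4, -0.1]
grip_width: -0.0001
```

Run:
```python
from h import *
o,tip,M=state((-52,0),106)
```

```text
t 5.6 tcp [ 0.4153 -0.0948  0.2752] tip reader mm [-65.8  -1.5] 113.1 F [ 0.2 -0.4 -0.1] w -0.0001
tool axes in reader:
 [[ 0.002 -1.     0.024]
 [-0.938 -0.01  -0.348]
 [ 0.348 -0.021 -0.937]] q [ 0.676  0.273 -0.672  2.326  0.712  0.312 -2.25 ]
delta tool units [-0.014 -0.087  0.095]
```

>>> apply_moves(dp=[[-0.01, -0.04, 0.05], [0, -0.05, 0.04], [0, 0, 0]], twist=[[0, 0, 0], [0, 0, 0], [0, 0, 0]], jaw=[255, 255, 255])

```text
clock: 5.9
tcp_pos: [0.4303, -0.0951, 0.2684]
orientation: [-1.957, 2.124, -0.406]
contact_force: [0.2, 0.1, 0.5]
grip_width: -0.0002
```

Run:
```python
from h import *
from bench import r
o,tip,M=state((-41,0),110)
f=r.grab_frame("wrist"); cv2.imwrite("pics/w4.png",f["color"][:,:,::-1])
```

```text
t 5.9 tcp [ 0.4303 -0.0951  0.2684] tip reader mm [-50.5  -0.2] 106.4 F [0.2 0.1 0.5] w -0.0002
tool axes in reader:
 [[ 0.001 -1.     0.022]
 [-0.937 -0.009 -0.35 ]
 [ 0.35  -0.02  -0.937]] q [ 0.632  0.304 -0.635  2.303  0.759  0.309 -2.296]
delta tool units [-0.001 -0.085 -0.001]
```

View pics/w4.png

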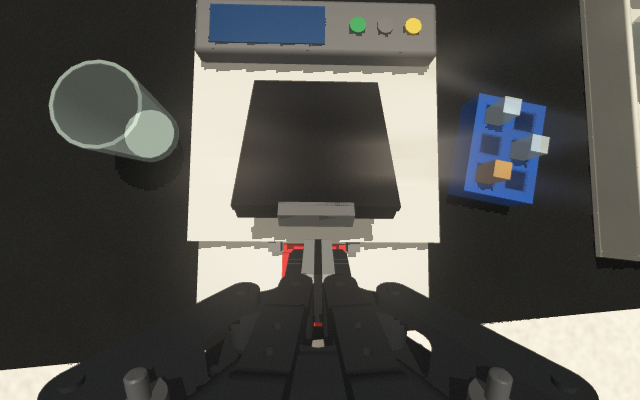

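The fingertips at (318,240) sit just in front of and below the grey lip (lip at u 278–354, v≈212). Now I'll push forward and up.

>>> apply_moves(dp=[[0, -0.05, 0.02], [0, -0.05, -0.01], [0, -0.055, -0.025], [0, -0.055, -0.025]], twist=[[0, 0, 0], [0, 0, 0], [0, 0, 0], [0, 0, 0]], jaw=[255, 255, 255, 255])

```text
clock: 6.35
tcp_pos: [0.4518, -0.0958, 0.282]
orientation: [-1.962, 2.124, -0.404]
contact_force: [-0.7, -0.7, 0.0]
grip_width: 0.0
```

Run:
```python
from h import *
from bench import r
o,tip,M=state((-19,0),127)
f=r.grab_frame("wrist"); cv2.imwrite("pics/w5.png",f["color"][:,:,::-1])
```

```text
t 6.35 tcp [ 0.4518 -0.0958  0.282 ] tip reader mm [-29.5   0.7] 119.7 F [-0.7 -0.7  0. ] w 0.0
tool axes in reader:
 [[ 0.004 -1.     0.024]
 [-0.938 -0.012 -0.347]
 [ 0.347 -0.021 -0.938]] q [ 0.665  0.317 -0.681  2.246  0.7    0.366 -2.229]
delta tool units [ 0.008 -0.103 -0.026]
```

View pics/w5.png

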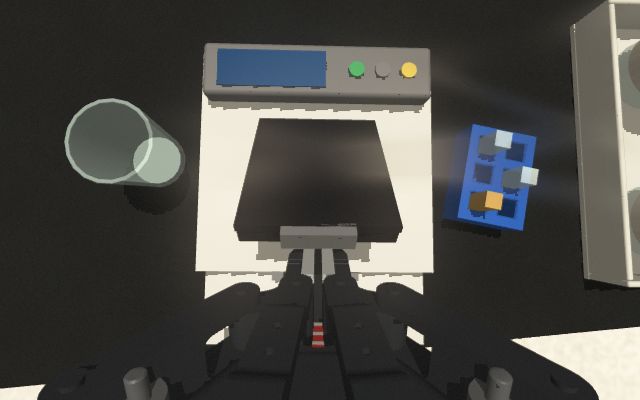

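>>> apply_moves(dp=[[0, -0.05, -0.01], [0, -0.05, -0.01], [0, -0.05, -0.01], [0, -0.05, -0.01], [0, -0.05, -0.01]], twist=[[0, 0, 0], [0, 0, 0], [0, 0, 0], [0, 0, 0], [0, 0, 0]], jaw=[255, 255, 255, 255, 255])

```text
clock: 6.9
tcp_pos: [0.481, -0.0982, 0.3008]
orientation: [-1.96, 2.123, -0.407]
contact_force: [-0.5, 0.1, -0.2]
grip_width: -0.0001
```

Run:
```python
from h import *
from bench import r
o,tip,M=state((20,0),147)
f=r.grab_frame("wrist"); cv2.imwrite("pics/w6.png",f["color"][:,:,::-1])
```

```text
t 6.9 tcp [ 0.481  -0.0982  0.3008] tip reader mm [0.3 0.8] 138.8 F [-0.5  0.1 -0.2] w -0.0001
tool axes in reader:
 [[ 0.003 -1.     0.023]
 [-0.937 -0.011 -0.35 ]
 [ 0.35  -0.021 -0.937]] q [ 0.69   0.333 -0.718  2.17   0.647  0.43  -2.167]
delta tool units [ 0.009 -0.178 -0.006]
```

View pics/w6.png

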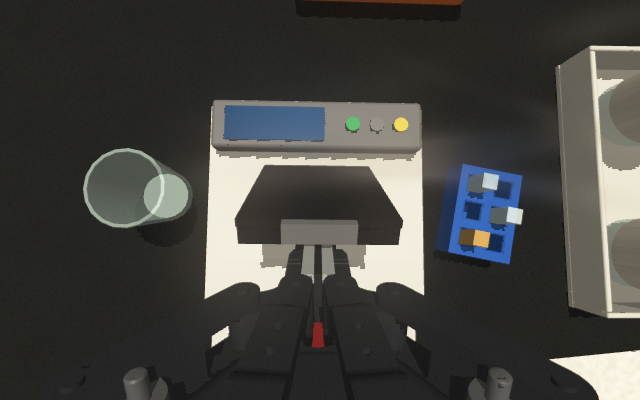

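The lid is rising with the fingers: its top face is foreshortened (v 165–220) and the lip sits at v≈232. Continuing along the arc.

>>> apply_moves(dp=[[0, -0.05, 0.01], [0, -0.05, 0.01], [0, -0.05, 0.01], [0, -0.05, 0.015], [0, -0.05, 0.015]], twist=[[0, 0, 0], [0, 0, 0], [0, 0, 0], [0, 0, 0], [0, 0, 0]], jaw=[255, 255, 255, 255, 255])

```text
clock: 7.45
tcp_pos: [0.5149, -0.1009, 0.3055]
orientation: [-1.959, 2.122, -0.408]
contact_force: [0.2, -0.6, -0.3]
grip_width: 0.0002
```

Run:
```python
from h import *
from bench import r
o,tip,M=state((55,0),140)
f=r.grab_frame("wrist"); cv2.imwrite("pics/w7.png",f["color"][:,:,::-1])
```

```text
t 7.45 tcp [ 0.5149 -0.1009  0.3055] tip reader mm [34.5  1.1] 143.5 F [ 0.2 -0.6 -0.3] w 0.0002
tool axes in reader:
 [[ 0.003 -1.     0.023]
 [-0.936 -0.011 -0.351]
 [ 0.351 -0.021 -0.936]] q [ 0.666  0.377 -0.71   2.095  0.654  0.472 -2.161]
delta tool units [ 0.009 -0.15   0.088]
```

View pics/w7.png

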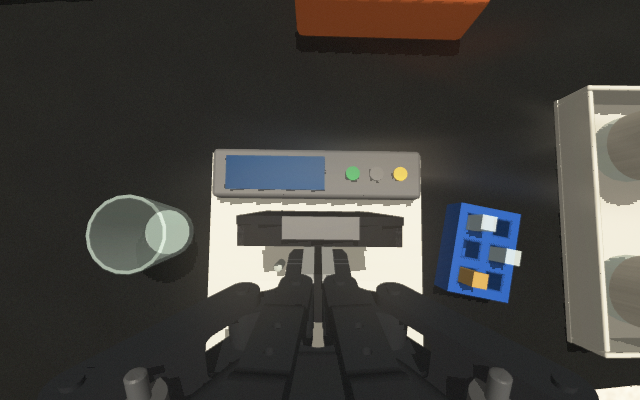

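>>> apply_moves(dp=[[0, -0.036, 0.022], [0, -0.036, 0.022], [0, -0.036, 0.022]], twist=[[0, 0, 0], [0, 0, 0], [0, 0, 0]], jaw=[255, 255, 255])

```text
clock: 7.8
tcp_pos: [0.5317, -0.1023, 0.3025]
orientation: [-1.958, 2.121, -0.408]
contact_force: [-0.8, 1.3, -0.0]
grip_width: -0.0
```

Run:
```python
from h import *
from bench import r
o,tip,M=state((65,0),137)
f=r.grab_frame("wrist"); cv2.imwrite("pics/w8.png",f["color"][:,:,::-1])
g=r.grab_frame("scene"); cv2.imwrite("pics/s8.png",cv2.resize(g["color"][160:280,200:380,::-1],None,fx=4,fy=4))
```

```text
t 7.8 tcp [ 0.5317 -0.1023  0.3025] tip reader mm [51.5  1.3] 140.6 F [-0.8  1.3 -0. ] w -0.0
tool axes in reader:
 [[ 0.003 -1.     0.023]
 [-0.936 -0.011 -0.352]
 [ 0.352 -0.02  -0.936]] q [ 0.646  0.405 -0.696  2.061  0.67   0.483 -2.17 ]
delta tool units [ 0.01  -0.095  0.068]
```

View pics/w8.png

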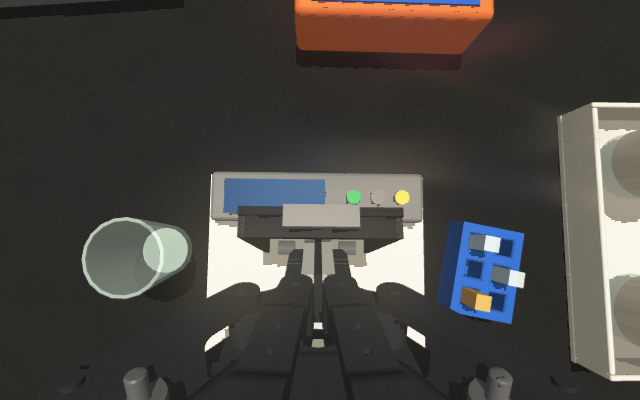

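View pics/s8.png

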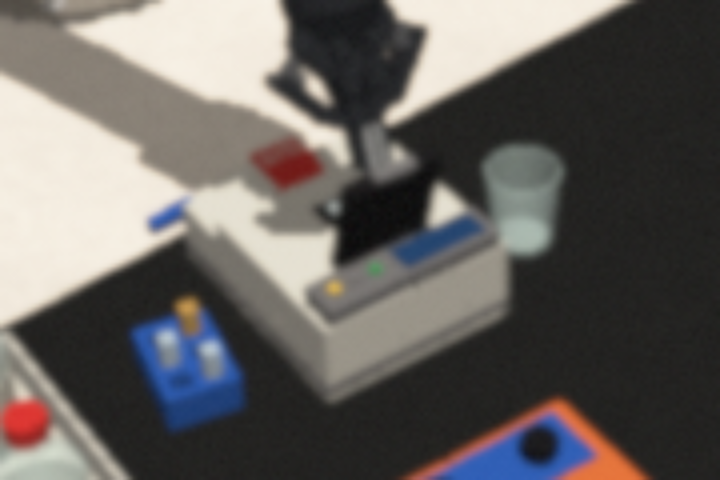

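The lid is past upright at about 1.6–1.7 rad, and the cuvette is still in place. Finishing with small steps while watching the force.

>>> apply_moves(dp=[[0, -0.022, 0.012], [0, -0.02, 0.012]], twist=[[0, 0, 0], [0, 0, 0]], jaw=[255, 255])

```text
clock: 8.1
tcp_pos: [0.5376, -0.1028, 0.3014]
orientation: [-1.958, 2.121, -0.408]
contact_force: [-0.5, -0.1, -0.0]
grip_width: -0.0002
```

>>> apply_moves(dp=[[0, -0.02, 0.012]], twist=[[0, 0, 0]], jaw=[255])

```text
clock: 8.2
tcp_pos: [0.5405, -0.1031, 0.3009]
orientation: [-1.958, 2.121, -0.408]
contact_force: [-0.1, -0.6, 0.3]
grip_width: 0.0001
```

```bash
cat >> h.py <<'E'
def lidchk(name):
    # lid angle from front-facing plane in wrist depth: fit points in lid region
    from bench import r
    o,tip,M=state((65,0),137)
    f=r.grab_frame("wrist"); cv2.imwrite(f"pics/{name}.png",f["color"][:,:,::-1])
    H=f["hand_eye"];K=f["intrinsics"];z=f["z_map"];v,u=np.mgrid[:400,:640]
    c=np.stack([(u-K[0,2])/K[0,0]*z,(v-K[1,2])/K[1,1]*z,z],-1)
    t=c@H[:3,:3].T+H[:3,3]; w=t@M.T+np.array(o["tcp_pos"])
    xy=(w[...,:2]-T0)@RR; L=np.dstack([xy,w[...,2]])*1e3
    gray=f["color"].astype(int); lip=(z>0)&(L[...,2]>152)&(L[...,2]<180)&(abs(L[...,1])<16)&(L[...,0]>0)&(L[...,0]<110)
    q=L[lip]; print("high pts n",len(q), q.size and np.percentile(q,[2,50,98],axis=0).round(1).tolist())
    top=(z>0)&(L[...,2]>152)&(L[...,2]<190)&(abs(L[...,1])<38)&(abs(L[...,1])>25)&(L[...,0]>20)&(L[...,0]<110)
    q=L[top]; print("side top n",len(q), q.size and np.percentile(q,[2,50,98],axis=0).round(1).tolist())
E
python3 -c "
from h import *
lidchk('w9')"
```

```text
t 8.2 tcp [ 0.5405 -0.1031  0.3009] tip reader mm [60.3  1.3] 139.0 F [-0.1 -0.6  0.3] w 0.0001
tool axes in reader:
 [[ 0.003 -1.     0.023]
 [-0.936 -0.011 -0.351]
 [ 0.352 -0.02  -0.936]] q [ 0.636  0.421 -0.689  2.043  0.678  0.489 -2.173]
delta tool units [ 0.011 -0.031  0.029]
high pts n 4577 [[39.4, -14.8, 153.5], [71.5, 1.2, 161.5], [85.5, 15.0, 177.9]]
side top n 2741 [[32.0, -37.1, 153.9], [73.2, 26.7, 156.4], [84.2, 37.4, 189.9]]
```

View pics/w9.png

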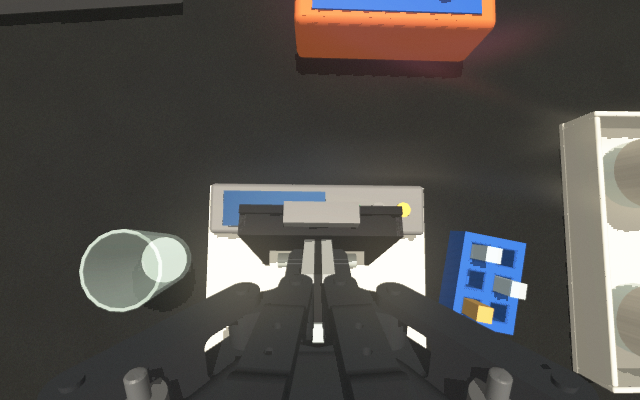

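>>> apply_moves(dp=[[0, -0.018, 0.01]], twist=[[0, 0, 0]], jaw=[255])

```text
clock: 8.35
tcp_pos: [0.5433, -0.1034, 0.3005]
orientation: [-1.958, 2.121, -0.408]
contact_force: [-0.4, -0.0, 1.5]
grip_width: -0.0001
```

>>> apply_moves(dp=[[0, -0.015, 0.008]], twist=[[0, 0, 0]], jaw=[255])

```text
clock: 8.45
tcp_pos: [0.5455, -0.1036, 0.3002]
orientation: [-1.958, 2.121, -0.408]
contact_force: [-1.2, -0.6, 0.7]
grip_width: -0.0001
```

```bash
python3 -c "
from h import *
lidchk('w10')"
```

```text
t 8.45 tcp [ 0.5455 -0.1036  0.3002] tip reader mm [65.4  1.3] 138.3 F [-1.2 -0.6  0.7] w -0.0001
tool axes in reader:
 [[ 0.003 -1.     0.023]
 [-0.936 -0.011 -0.352]
 [ 0.352 -0.02  -0.936]] q [ 0.631  0.429 -0.686  2.033  0.681  0.493 -2.174]
delta tool units [0.011 0.007 0.009]
high pts n 4509 [[43.8, -14.9, 154.7], [71.7, 1.2, 161.5], [85.5, 15.0, 178.5]]
side top n 3025 [[37.0, -37.0, 153.9], [72.3, 26.9, 156.7], [84.1, 37.4, 189.8]]
```

>>> apply_moves(dp=[[0, -0.015, 0.007]], twist=[[0, 0, 0]], jaw=[255])

```text
clock: 8.6
tcp_pos: [0.5467, -0.1037, 0.2994]
orientation: [-1.96, 2.124, -0.406]
contact_force: [-7.1, -0.1, 1.3]
grip_width: 0.0001
```

>>> apply_moves(dp=[[0, -0.015, 0.007]], twist=[[0, 0, 0]], jaw=[255])

```text
clock: 8.7
tcp_pos: [0.5476, -0.1038, 0.2984]
orientation: [-1.962, 2.126, -0.403]
contact_force: [-6.3, 0.8, 1.0]
grip_width: 0.0001
```

```bash
python3 -c "
from h import *
lidchk('w11')"
```

```text
t 8.7 tcp [ 0.5476 -0.1038  0.2984] tip reader mm [66.4  1. ] 136.1 F [-6.3  0.8  1. ] w 0.0001
tool axes in reader:
 [[ 0.002 -1.     0.024]
 [-0.938 -0.01  -0.345]
 [ 0.346 -0.022 -0.938]] q [ 0.627  0.435 -0.683  2.027  0.682  0.5   -2.174]
delta tool units [ 0.008  0.009 -0.011]
high pts n 4742 [[42.9, -14.9, 154.4], [71.7, 0.9, 161.6], [85.5, 14.8, 179.4]]
side top n 3986 [[37.7, -36.8, 154.1], [60.6, 26.8, 182.9], [84.1, 37.4, 189.8]]
```

View pics/w11.png

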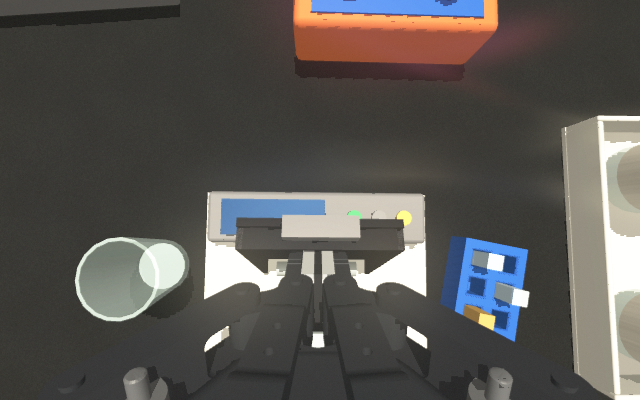

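The lid is on its stop: the force rose to 6–7 N while the lid edge stayed at reader x 85.5 mm, against 86.7 mm computed for 1.85 rad. Withdrawing straight back, then up.

>>> apply_moves(dp=[[0, 0.06, -0.02], [0, 0.15, -0.06], [0, 0.2, -0.1], [0, 0.25, -0.15], [0, 0.25, -0.2], [0, 0.2, -0.25], [0, 0.15, -0.25], [0, 0, 0]], twist=[[0, 0, 0], [0, 0, 0], [0, 0, 0], [0, 0, 0], [0, 0, 0], [-0.04, 0, 0], [-0.06, 0, 0], [0, 0, 0]], jaw=[255, 255, 255, 255, 255, 255, 255, 255])

```text
clock: 9.55
tcp_pos: [0.3573, -0.085, 0.3636]
orientation: [-2.075, 2.253, -0.173]
contact_force: [1.5, -1.3, 0.1]
grip_width: -0.0001
```

Run:
```python
from h import *
from bench import r
lidchk('w12')
g=r.grab_frame("top"); cv2.imwrite("pics/t12.png",cv2.resize(g["color"][160:290,290:440,::-1],None,fx=4.6,fy=4.6)); cv2.imwrite("pics/tf12.png",g["color"][:,:,::-1])
g=r.grab_frame("scene"); cv2.imwrite("pics/s12.png",cv2.resize(g["color"][160:280,200:380,::-1],None,fx=4,fy=4))
```

```text
t 9.55 tcp [ 0.3573 -0.085   0.3636] tip reader mm [-161.7    3. ] 192.1 F [ 1.5 -1.3  0.1] w -0.0001
tool axes in reader:
 [[ 0.003 -1.     0.023]
 [-0.991 -0.006 -0.132]
 [ 0.132 -0.022 -0.991]] q [ 1.095  0.046 -1.027  2.267  0.096  0.72  -1.649]
delta tool units [ 0.021 -1.812  0.706]
high pts n 0 0
side top n 0 0
```

View pics/w12.png

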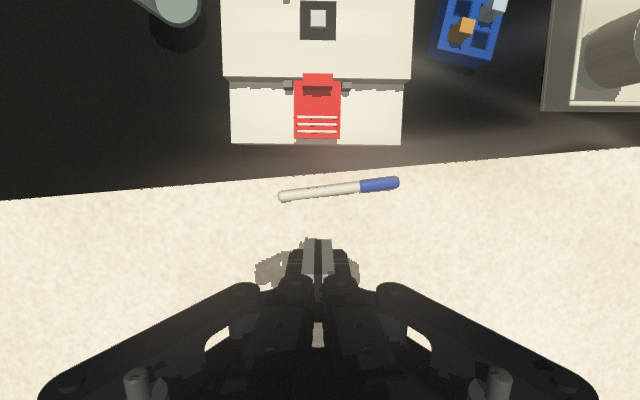

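View pics/t12.png

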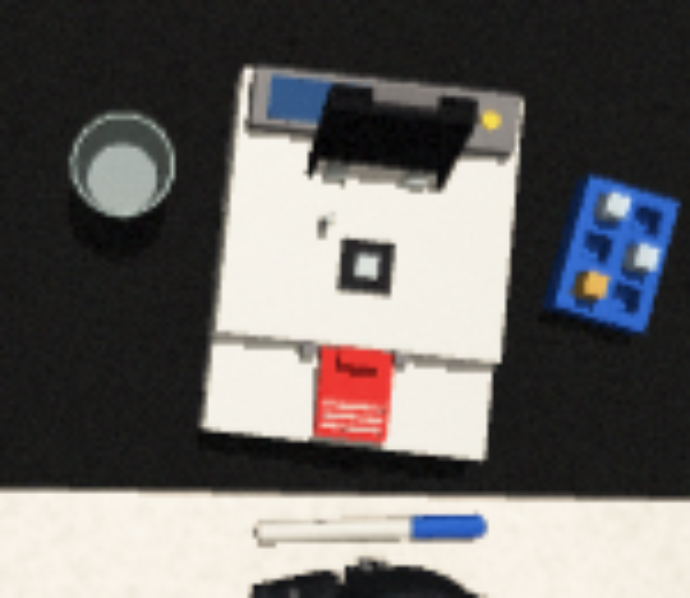

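View pics/s12.png

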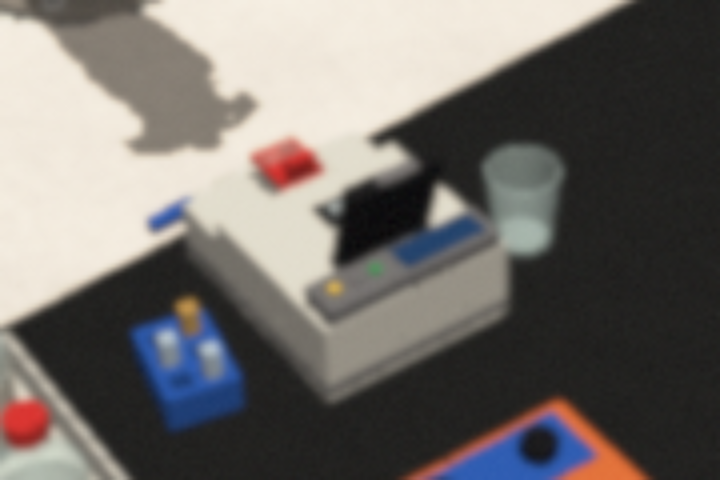

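Run:
```python
from h import *
from bench import r
for n in("top","scene"):
    g=r.grab_frame(n);P=cloud(g);L=np.dstack([(P[...,:2]-T0)@RR,P[...,2]])*1e3
    m=(g["z_map"]>0)&(abs(L[...,1])<40)&(L[...,0]>35)&(L[...,0]<105)&(L[...,2]>95)&(L[...,2]<185)
    q=L[m]; print(n,len(q))
    for z in range(95,175,10):
        k=q[(q[:,2]>=z)&(q[:,2]<z+10)]
        if len(k)>3: print(z+5,len(k),np.percentile(k[:,0],[5,50,95]).round(1))
    print("max z",np.percentile(q[:,2],[95,99]), "lip expect 82,161; at 1.85 outer face x=47+.276*r+.96*14")
```

```text
top 449
100 55 [56.8 66.1 67.8]
110 57 [64.4 69.1 70.9]
120 56 [62.  71.6 73.5]
130 50 [64.5 74.  75.4]
140 7 [66.7 67.2 79.2]
150 40 [70.3 78.  85.9]
160 183 [72.3 78.9 85.9]
max z [162.73309958 164.07879561] lip expect 82,161; at 1.85 outer face x=47+.276*r+.96*14
scene 401
100 47 [59.9 68.3 70.7]
110 51 [59.8 70.6 74.3]
120 47 [67.2 73.9 76.8]
130 52 [66.3 76.5 79.5]
140 56 [71.7 78.7 81.2]
150 70 [69.6 81.8 85.2]
160 78 [71.8 80.8 86.3]
max z [161.09366532 163.88374571] lip expect 82,161; at 1.85 outer face x=47+.276*r+.96*14
```

The depth slope of the lid face (0.263 and 0.27 mm/mm) gives about 1.83 rad, and the top edge is at x≈86, z≈163 mm. Both match the lid on its stop. Handing in.

```bash
python3 -c "
from bench import r
print(r.hand_in())"
```

```text
the job is handed in; nothing more can be done
None
```

The photometer's sample compartment is open and the job is handed in, at about 9.7 s on the robot's clock. I pressed the red tab with the closed fingertips until the lid popped up. Then I tilted the hand about 20° forward, pushed the lid back from under its lip until it met its stop, and withdrew.

**Last checks**
- **Lid:** during the last push the force rose to 6–7 N while the lid edge stopped moving. After I let go, depth from two cameras gave about 1.83 rad (nominal 1.85), with the top edge at reader x ≈ 86 mm, height ≈ 163 mm.
- **Surroundings:** the images show the cuvette still in its well and the tab sprung back. The rack, beaker and marker are where they were. I did not look closely at the bottles and jar, but the arm did not touch them.
- **Hand:** it is clear of everything, about 160 mm in front of the reader's centre with the fingertips at 190 mm height.

**What went less well**
- **Tab press:** I pressed past the tab's hard stop, and the wrist force briefly read about 91 N vertical (95 N in total), against the roughly 6 N needed. That is under the 120 N wrist limit and was through the fingertips only. I only read the force at the end of that move, so the peak could have been slightly higher.
- **Tilt:** the arm could not reach the 40° forward tilt I asked for and stopped at about 28°, near two joint limits. I backed off to 20°, which was enough.

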